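Load the sampler's empty bay and set its index pointer

TASK

The three-bay sampler on the worktop already holds two small bottles. Gently stand the larger bottle that waits at the left, beyond the microscope, upright in the bay that is empty and let go of it; then turn the knob on the sampler's sloping panel until the pointer under the window points at the dark mark in front of that same bay. Leave the two small bottles and the other things on the bench where they are.

Things in the scene. Friction and masses are not known exactly. Their poses are not given: they have to be found in the camera images.
- sampler: White sampler fixed to the worktop: a deck 238 mm along y, from x -75 to 38 mm, with three bays side by side, an index strip in front of them (x -75 to -36) and a tower behind the middle one (x 72 to 170, y -50 to 50, 195 mm high) with a sloping panel on top. Origin: on the worktop below the centre of the middle bay; x away from the robot, y left, z up
- panel (a point): centre of the sloping panel (72 x 100 mm) on the tower, at (115, 0, 170) mm in the sampler's frame; axes as the sampler's. The panel leans 35 degrees from level towards the robot: its outward normal is (-0.574, 0, 0.819) in the sampler's axes. The knob sits at its centre
- bay1 (a point): centre of the left bay (+y), on its floor, 12 mm above the worktop; axes as the sampler's. The bays are 78 mm apart, each 66 mm (x) by 74 mm (y) inside, between walls 4 mm thick that rise 10 mm above the floor; a thin dark disc lies in each
- bay2 (a point): centre of the middle bay, on its floor; axes as the sampler's
- bay3 (a point): centre of the right bay (-y), on its floor; axes as the sampler's
- mark1 (a point): centre of the dark mark in front of the left bay: a bar 8 mm wide (y) and 12 mm long (x); axes as the sampler's
- mark2 (a point): the same for the middle bay
- mark3 (a point): the same for the right bay
- pointer_tip (a point): tip of the dark steel pointer, which slides along y on the index strip just in front of the marks, under a clear window whose top is 21 mm above the worktop; only the knob moves it
- pointer (a joint): position of the pointer, m: 0 at the middle mark, +0.078 at the right mark, -0.078 at the left mark
- aim_knob (a joint): angle of the knob, rad, from -1.75 to 1.75, growing clockwise as seen facing the panel; the pointer moves 60 mm to the right for each radian clockwise. The knob stays where it is left
- knob_grip (a point): middle of the grip bar, on the knob's axis, 30 mm out from the panel. Black knob: skirt 50 mm across, 8 mm high, with a bar 50 mm long, 14 mm wide, 7 to 39 mm out from the panel. z: out of the panel along the knob's axis; x: along the bar (turns with the knob; at joint value 0 it points straight up the slope); y: across the bar
- big_bottle: the larger bottle: white, round, 54 mm across and 122 mm high, with a screw cap 32 mm across from 99 mm up to the top. It stands on the worktop to the left of the microscope. Origin: centre of its underside, z up. About 0.15 kg
- small_a: smaller round bottle, 48 mm across and 106 mm high, with a cap 29 mm across from 86 mm up to the top; stands in one of the bays. Origin: centre of its underside
- small_b: another small bottle of the same shape and size, in another bay. Origin: centre of its underside
- student_scope: the microscope that stands fixed between the larger bottle and the sampler, 434 mm high; an obstacle to go round. Origin: on the worktop below it; it reaches from x -120 to +120 mm and y -78 to +78 mm about its origin, its eyepieces at x -96 to -15 mm, z 355 to 434 mm
- dish: flat round dish 60 mm across, 14 mm high, on the worktop behind the larger bottle; a bystander. Origin: centre of its underside
- counter: round hand counter 62 x 53 x 25 mm on the worktop in front of the microscope; a bystander. Origin: centre of its underside
Not all that is in view belongs to the job. Leave any turquoise look-alike of the big_bottle alone.

How it is judged:
On the way, in this order (a step that is already met when the one before it is completed fails the run):
1. the larger bottle stands upright in the empty bay, released (((horizontal distance between big_bottle and bay1 below 0.015 m and z of big_bottle in the frame of bay1 between -0.004 and 0.004 m) or (horizontal distance between big_bottle and bay2 below 0.015 m and z of big_bottle in the frame of bay2 between -0.004 and 0.004 m) or (horizontal distance between big_bottle and bay3 below 0.015 m and z of big_bottle in the frame of bay3 between -0.004 and 0.004 m)) and angle between big_bottle's own z axis and vertical below 0.1 rad and linear speed of big_bottle below 0.02 m/s and contact force between the fingers and big_bottle below 0.05 N), for 0.2 s.
2. the pointer points at the mark of the bay that holds the larger bottle (((horizontal distance between big_bottle and bay1 below 0.015 m and z of big_bottle in the frame of bay1 between -0.004 and 0.004 m and y of pointer_tip in the frame of mark1 between -0.005 and 0.005 m) or (horizontal distance between big_bottle and bay2 below 0.015 m and z of big_bottle in the frame of bay2 between -0.004 and 0.004 m and y of pointer_tip in the frame of mark2 between -0.005 and 0.005 m) or (horizontal distance between big_bottle and bay3 below 0.015 m and z of big_bottle in the frame of bay3 between -0.004 and 0.004 m and y of pointer_tip in the frame of mark3 between -0.005 and 0.005 m))), for 0.2 s.
At the end, for the whole second after the job is handed in: the larger bottle stands released and at rest on the floor of the bay that was empty (within 15 mm of its centre, upright within 6 degrees), the pointer's tip is at rest within 5 mm of the middle of that bay's mark, and both small bottles stand upright within 20 mm of where they were (((horizontal distance between big_bottle and bay1 below 0.015 m and z of big_bottle in the frame of bay1 between -0.004 and 0.004 m and y of pointer_tip in the frame of mark1 between -0.005 and 0.005 m) or (horizontal distance between big_bottle and bay2 below 0.015 m and z of big_bottle in the frame of bay2 between -0.004 and 0.004 m and y of pointer_tip in the frame of mark2 between -0.005 and 0.005 m) or (horizontal distance between big_bottle and bay3 below 0.015 m and z of big_bottle in the frame of bay3 between -0.004 and 0.004 m and y of pointer_tip in the frame of mark3 between -0.005 and 0.005 m)) and angle between each of big_bottle, small_a, small_b's own z axis and vertical below 0.1 rad and linear speed of big_bottle below 0.02 m/s and contact force between the fingers and big_bottle below 0.05 N and distance of each of small_a, small_b from where it was at the start of the episode below 0.02 m and velocity of joint pointer between -0.01 and 0.01 m/s); the robot touches nothing.
It fails at once if a small bottle is pushed more than 20 mm or tipped (distance of any of small_a, small_b from where it was at the start of the episode above 0.02 m or angle between any of small_a, small_b's own z axis and vertical above 0.35 rad).
It fails at once if another thing on the bench is moved more than 30 mm (distance of any of dish, counter from where it was at the start of the episode above 0.03 m).
It fails at once if the larger bottle is dropped or pushed onto the sampler with more than 40 N (contact force between big_bottle and sampler above 40 N).
It fails at once if the larger bottle is tipped over (angle between big_bottle's own z axis and vertical above 0.8 rad).
It also fails if it takes over 72 s, if anything falls off the work surface, if the arm or the gripper's body presses on something with over 40 N, if the wrist force passes 120 N, or if a joint passes its speed limit or range.

ROBOT

A 6-joint arm with a two-finger parallel gripper is mounted at the origin on a cart in front of the work surface, level with it; the furniture and walls round the work are solid. World frame = base frame: x ahead of the robot, y to its left, z up, the work surface at z = 0. Lengths are in m, angles in rad, forces in N, time in s.
With the tool pointing down it reaches from about 0.375 to 0.9 m from the base axis. Payload 3.1 kg.
Tool frame: the origin (TCP) lies on the centre line of the jaws, within the pads' length; the fingertips stand 11 mm ahead of it and the grasp point (between the pads) lies 8 mm behind it; z points along the fingers, y is the line along which they close (so a half turn about z gives the same grasp; the last joint's range is limited). The gripper opens to 87 mm and grips with 3 to 60 N. Pads are 19 mm wide; open, the fingers measure 117 mm over their backs; the gripper's body (75 mm by 190 mm) begins 51 mm behind the grasp point.
Start: joints at [-1.49, 0.527, 1.433, -0, 1.181, -0.178], TCP at [0.161, -0.604, 0.21] pointing down, gripper open.
Joint ranges: [-3.08, 3.08], [-0.75, 2.2], [0.22, 2.44], [-1.43, 4.57], [0, 2.65], [-2.85, 2.85]. Speed limits (rad/s): [2.79, 2.79, 3.14, 3.14, 3.14, 3.14].

INTERFACE

Orientations are given as a unit quaternion [x, y, z, w].
In Python, from plant import manip gives the robot as it stands. The module is installed in compiled form; this text tells all that it offers.
- The arm moves only by the tool step_arm, never from a script. Its argument "steps" is a list of rows, each a list of 3 entries, a list of its own where there are three numbers: the turn, a rotation vector about the tool's x, y, z scaled (see below), then the shift along the tool's x, y, z scaled (see below), then the opening, from 0 (shut) to 1 (fully open). A call has 1 to 5 rows; each row shifts and turns the commanded pose from where the row before left it, along the tool's axes as they then stand; what a row does not reach is not made up. The controller multiplies each number of a shift by 2.5 cm and each number of a turn by 8 degrees. A row lasts 1/8 s, in which the tool goes at most 62.5 mm and 10.7 degrees, less where a joint would pass 70% of its speed; a pose out of reach is approached as far as the arm can. A call with a number of a shift or a turn outside -1 to 1 is refused whole. A call with a gripper value outside its range is refused whole. The fingers move at their own pace and stop on an object; the grip force is fixed at half the most. Time passes only in rows, so rows that do not move let the fingers close. It gives the time, the measured TCP pose, the force, the opening and the grip force at its end, in the units of the state.
- manip.read_state(): the state, without advancing time (a new reading comes with each control period).
- manip.camera(name): name is "scene" or "top" or "wrist"; returns the picture (400x640x3 uint8, blue, green, red); there is no depth.
- manip.calibration(name): a dict with "mtx" (3x3 intrinsics, pixels), "origin" and "rotation" of the camera in the world. Camera axes: x right, y down, z forward; pixel columns grow to the right and rows downward; lengths in m; the calibration is good to about 2 mm. A picture is of the moment at which its call begins: read the wrist's pose just before it. calibration takes no time and is no camera call; for the wrist camera it gives the pose at the moment of the call.
- manip.finish_job(): hands the job in; it is judged then, once.
The state is a dict: "time_s": time; "q": joint angles; "qvel": joint speeds; "tau": joint torques, N m; "tool_pos": TCP position; "orientation": TCP orientation; "force": force on the tool from outside, world axes, zero at the start; "wrist_torque": the same for the moment, N m; "gripper_width": finger opening in m; "finger_force": force on a finger pad.
Only numpy, scipy, OpenCV 4.12 (cv2) and the standard library are available. Lean on these libraries where they do the work, as an engineer would, in place of code of your own. Each camera call takes 0.05 s, during which the arm holds its last target. There are 200 camera calls.

## Working session

There is one attempt and no reset: what is moved stays moved. The work goes in short steps, Python scripts to look and compute and a tool call to move; the robot and the scene stay as the last step left them, time stands still between calls to the robot, and variables do not carry over. Pictures are saved under pics/ and viewed, at most 10 in all, crops included, and the job is handed in when it is done.

Besides the shell and the picture viewer there is one more tool, called after "Emit:" as name(argument=value, ...) on one line, values as JSON. step_arm: Moves the arm, as the interface text tells. Shifts and turns lie within -1 to 1; 1 stands for 2.5 cm of shift or 8 degrees of turn. Its arguments: {"type":"object","properties":{"steps":{"type":"array","items":{"type":"array"}}},"required":["steps"]}

```bash
mkdir -p pics
python3 - <<'E'
from plant import manip
import cv2,numpy as np
s=manip.read_state();print(s)
for n in("scene","top"):
    im=manip.camera(n);cv2.imwrite(f"pics/{n}0.png",im);c=manip.calibration(n);print(n,c)
E
```

```text
{'time_s': 0.0, 'q': array([-1.48949872e+00,  5.28463203e-01,  1.43390984e+00,  3.62670562e-05,
        1.18138808e+00, -1.78467180e-01]), 'qvel': array([-4.27375062e-05, -9.94342346e-04, -4.08542647e-04,  3.13832796e-04,
        1.90051213e-03,  7.43292102e-04]), 'tau': array([-2.77496301e-04, -4.40042818e+01, -1.76595801e+01,  6.34020218e-02,
        5.83493756e-02, -1.58813668e-04]), 'tool_pos': array([ 0.16052938, -0.60324689,  0.20947109]), 'orientation': array([ 9.91577443e-01,  1.29510609e-01,  6.94052697e-05, -1.08214097e-03]), 'force': array([ 0.72481003,  0.97747785, -1.01192254]), 'wrist_torque': array([ 0.00212317, -0.01996325,  0.00368147]), 'finger_force': 0.0, 'gripper_width': 0.08718248350753946}
scene {'mtx': array([[406.79916667,   0.        , 309.75122916],
       [  0.        , 406.79916667, 195.84070321],
       [  0.        ,   0.        ,   1.        ]]), 'origin': array([0.14327835, 0.68172924, 0.96837781]), 'rotation': array([-0.29597478,  0.89760248, -0.30751333,  0.110201  ])}
top {'mtx': array([[437.88919039,   0.        , 316.53139843],
       [  0.        , 437.88919039, 196.9057336 ],
       [  0.        ,   0.        ,   1.        ]]), 'origin': array([0.47507833, 0.14687145, 1.10073902]), 'rotation': array([-0.69943055,  0.71363237, -0.02637452,  0.02881194])}
```

View pics/scene0.png

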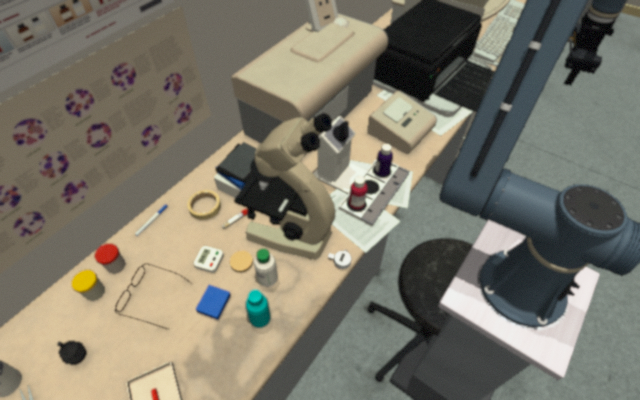

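View pics/top0.png

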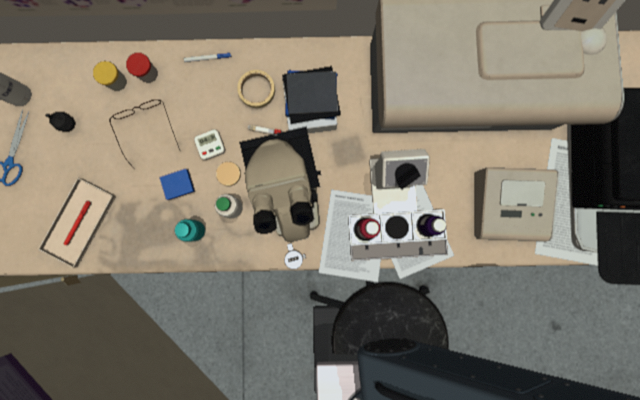

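The scene view shows a white bottle with a green cap at (265,265) and a turquoise one at (258,308). In the top view they are at (227,205) and (188,229). The white one fits "white, next to the microscope", and the turquoise one is the look-alike to leave alone. The top view shows the sampler's bays with red (369,229), empty (397,228) and purple (432,225), and the knob at (407,175). I'll confirm this in one enlarged crop.

```bash
cat > h.py <<'E'
from plant import manip
import cv2,numpy as np
from scipy.spatial.transform import Rotation as R
def ray(c,u,v):
    d=np.array([(u-c['mtx'][0,2])/c['mtx'][0,0],(v-c['mtx'][1,2])/c['mtx'][1,1],1])
    r=np.asarray(c['rotation']); r=R.from_quat(r).as_matrix() if r.shape==(4,) else r
    return np.array(c['origin']),r@(d/np.linalg.norm(d))
def plane(c,u,v,z):
    o,d=ray(c,u,v);return o+d*(z-o[2])/d[2]
def tri(a,b):
    (o1,d1),(o2,d2)=a,b
    t=np.linalg.lstsq(np.c_[d1,-d2],o2-o1,rcond=None)[0]
    p,q=o1+t[0]*d1,o2+t[1]*d2;return (p+q)/2,np.linalg.norm(p-q)
def proj(c,p):
    r=np.asarray(c['rotation']); r=R.from_quat(r).as_matrix()
    q=r.T@(np.array(p)-c['origin']);return (c['mtx']@(q/q[2]))[:2]
def blob(m,win):
    x0,y0,x1,y1=win;s=np.zeros_like(m);s[y0:y1,x0:x1]=m[y0:y1,x0:x1]
    n,l,st,ce=cv2.connectedComponentsWithStats(s)
    i=1+np.argmax(st[1:,4]);return ce[i],st[i]
E
python3 - <<'E'
from h import *
t=cv2.imread('pics/top0.png');s=cv2.imread('pics/scene0.png')
ct,cs=manip.calibration('top'),manip.calibration('scene')
g=lambda im:cv2.inRange(cv2.cvtColor(im,cv2.COLOR_BGR2HSV),(50,90,30),(80,255,255))
bt,bs=blob(g(t),(205,185,245,225)),blob(g(s),(245,235,285,300))
print(bt,bs);print('cap',tri(ray(ct,*bt[0]),ray(cs,*bs[0])), 'plane .122',plane(ct,*bt[0],.122))
k=lambda im:cv2.inRange(cv2.cvtColor(im,cv2.COLOR_BGR2GRAY),0,70)
d=blob(k(t),(383,212,411,245));print('disc',d,plane(ct,*d[0],.013))
e=blob(k(s),(360,176,380,198));print(e,tri(ray(ct,*d[0]),ray(cs,*e[0])))
a=cv2.resize(t[140:270,340:460],None,fx=5,fy=4.6,interpolation=cv2.INTER_CUBIC)
b=cv2.resize(t[180:250,165:210+35],None,fx=2.5,fy=2.5);w=cv2.resize(s[230:330,235:300],(200,308))
c=np.zeros((598,800,3),np.uint8);c[:,:600]=a;c[:175,600:]=b;c[200:508,600:]=w
cv2.imwrite('pics/crop0.png',c)
E
```

```text
(array([222.96240602, 203.46616541]), array([217, 198,  13,  12, 133], dtype=int32)) (array([262.78461538, 255.06923077]), array([257, 249,  12,  13, 130], dtype=int32))
cap (array([0.54175812, 0.36221074, 0.10820331]), np.float64(0.000836923509728381)) plane .122 [0.54117347 0.35945951 0.122     ]
disc (array([396.5234375, 226.921875 ]), array([386, 217,  22,  21, 384], dtype=int32)) [ 0.48163949 -0.04679794  0.013     ]
(array([369.06369427, 187.92993631]), array([360, 181,  18,  16, 157], dtype=int32)) (array([ 0.48195101, -0.04878943,  0.00098911]), np.float64(0.0005592063977730221))
```

View pics/crop0.png

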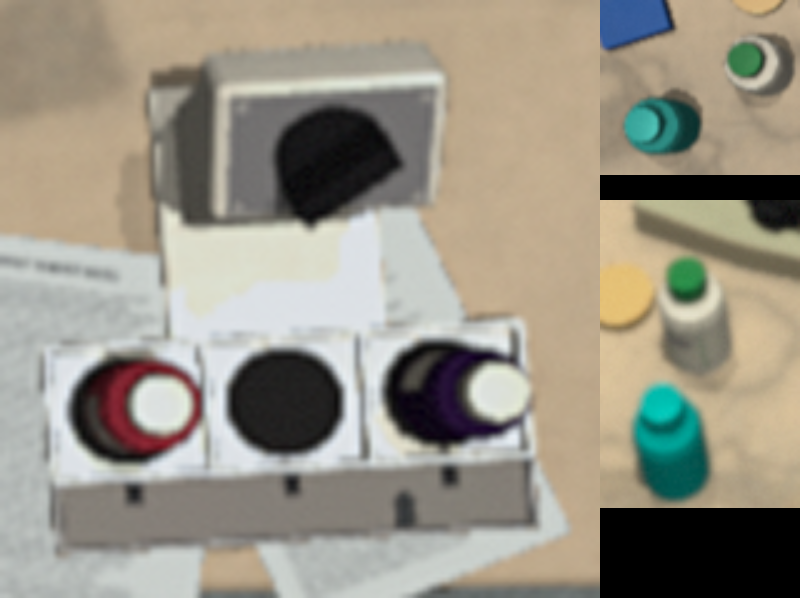

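The crop confirms that the empty bay is the middle one (bay2, disc at top-view pixel (396.5,227)). The target is the white bottle with the green cap. The pointer sits between marks 2 and 3, and the knob bar is about 55° clockwise. Next I'll measure the sampler's yaw and the obstacle extents.

Run:
```python
from h import *
ct,cs=manip.calibration('top'),manip.calibration('scene')
t=cv2.imread('pics/top0.png')
px=lambda x,y:(340+x/5-.4,140+y/4.6-.4)
m=[plane(ct,*px(*p),.014) for p in((134,493),(291,485),(448,475))]
tip=plane(ct,*px(404,492),.016)
for q in m:print('mark',q)
d=m[0]-m[2];print('len',np.linalg.norm(d)); yaw=np.arctan2(-d[0],d[1]);print('yaw',np.degrees(yaw),'tip',tip)
u=d/np.linalg.norm(d);print('tip offset right', -(tip-m[1])@u)
print('panel corners at z~.19/.15', [plane(ct,*px(*p),z) for p,z in(((232,95),.19),((437,85),.19),((220,215),.15),((430,205),.15))])
for p in((263,217),(300,213),(255,232),(318,232)):print('eyepiece/base',plane(ct,*p,.434),plane(ct,*p,.0))
for p in((248,228),(318,253),(331,240)):print('scene base',plane(cs,*p,0.02))
print('counter',plane(ct,293,257,.02))
print('small tops',plane(ct,*px(165,405),.118),plane(ct,*px(498,390),.118))
```

```text
mark [0.43429284 0.02926815 0.014     ]
mark [ 0.4370241  -0.04824275  0.014     ]
mark [ 0.44082156 -0.12579727  0.014     ]
len 0.15520280008995826
yaw 2.4109004805422707 tip [ 0.43227207 -0.10330903  0.016     ]
tip offset right 0.0548176443437931
panel corners at z~.19/.15 [array([0.62053225, 0.00201081, 0.19      ]), array([ 0.62336305, -0.08410103,  0.19      ]), array([0.56962169, 0.00273158, 0.15      ]), array([ 0.5725192 , -0.08892302,  0.15      ])]
eyepiece/base [0.49822297 0.23075378 0.434     ] [0.51328849 0.28535524 0.        ]
eyepiece/base [0.50318061 0.17431569 0.434     ] [0.5214732  0.19217996 0.        ]
eyepiece/base [0.47569922 0.2431439  0.434     ] [0.47610337 0.30581046 0.        ]
eyepiece/base [0.47379283 0.1474872  0.434     ] [0.47295607 0.147888   0.        ]
scene base [0.67239397 0.28823019 0.02      ]
scene base [0.46731428 0.23703697 0.02      ]
scene base [0.46265195 0.18323381 0.02      ]
counter [0.41317583 0.21033726 0.02      ]
small tops [0.48046439 0.02543267 0.118     ] [ 0.4847661  -0.12369358  0.118     ]
```

Emit:
step_arm(steps=[[[0,0,0.93],[0,0,-1],1],[[0,0,0.93],[0,0,-1],1],[[0,0,0],[0.8,-1,-0.3],1],[[0,0,0],[0.8,-1,-0.3],1],[[0,0,0],[0.8,-1,-0.3],1]])

```text
time_s: 0.72
tool_pos: [0.221, -0.5278, 0.2827]
orientation: [1.0, -0.0, -0.0, -0.001]
force: [0.2, -0.2, -1.0]
gripper_width: 0.0871
finger_force: 0.0
```

Emit:
step_arm(steps=[[[0,0,0],[0.7,-1,-0.2],1],[[0,0,0],[0.7,-1,-0.2],1],[[0,0,0],[0.7,-1,-0.2],1],[[0,0,0],[0.7,-1,-0.2],1],[[0,0,0],[0.7,-1,-0.2],1]])

```text
time_s: 1.35
tool_pos: [0.3084, -0.4028, 0.3077]
orientation: [1.0, -0.0, -0.0, -0.0]
force: [-0.6, -0.3, -0.3]
gripper_width: 0.087
finger_force: 0.0
```

Emit:
step_arm(steps=[[[0,0,0],[0.7,-1,0],1],[[0,0,0],[0.7,-1,0],1],[[0,0,0],[0.7,-1,0],1],[[0,0,0],[0.7,-1,0],1],[[0,0,0],[0,-1,0],1]])

```text
time_s: 1.98
tool_pos: [0.3785, -0.2778, 0.3076]
orientation: [1.0, 0.001, -0.0, -0.0]
force: [-0.2, -0.6, 0.4]
gripper_width: 0.0868
finger_force: 0.0
```

Emit:
step_arm(steps=[[[0,0,0],[0,-1,0],1],[[0,0,0],[0,-1,0],1],[[0,0,0],[0,-1,0],1],[[0,0,0],[0,-1,0],1],[[0,0,0],[0,-1,0],1]])

```text
time_s: 2.6
tool_pos: [0.377, -0.1526, 0.3079]
orientation: [1.0, -0.0, -0.0, -0.0]
force: [-0.4, 0.7, 0.1]
gripper_width: 0.0869
finger_force: 0.0
```

Emit:
step_arm(steps=[[[0,0,0],[0.3,-1,0],1],[[0,0,0],[0.3,-1,0],1],[[0,0,0],[0.3,-1,0],1],[[0,0,0],[0.3,-1,0],1],[[0,0,0],[0,0,0],1]])

```text
time_s: 3.22
tool_pos: [0.4071, -0.0526, 0.3079]
orientation: [1.0, 0.001, -0.0, -0.0]
force: [-0.2, -0.5, -0.1]
gripper_width: 0.087
finger_force: 0.0
```

Run:
```python
from h import *
c=manip.calibration('wrist');im=manip.camera('wrist');cv2.imwrite('pics/w1.png',im)
np.save('w1.npy',c,allow_pickle=True);print(c,manip.read_state()['tool_pos'])
for p in((.482,-.047,.013),(.437,-.049,.013),(.58,-.043,.195)):print(proj(c,p))
```

```text
{'mtx': array([[287.9227315,   0.       , 321.6841007],
       [  0.       , 287.9227315, 199.0894772],
       [  0.       ,   0.       ,   1.       ]]), 'origin': array([ 0.47573339, -0.05247996,  0.48180291]), 'rotation': array([ 0.70221259, -0.70044009, -0.09024132,  0.09020898])} [ 0.40722762 -0.05347688  0.30794525]
[318.31198297 119.62518503]
[319.56833078 148.63443407]
[3.11229402e+02 1.37809732e-01]
```

View pics/w1.png

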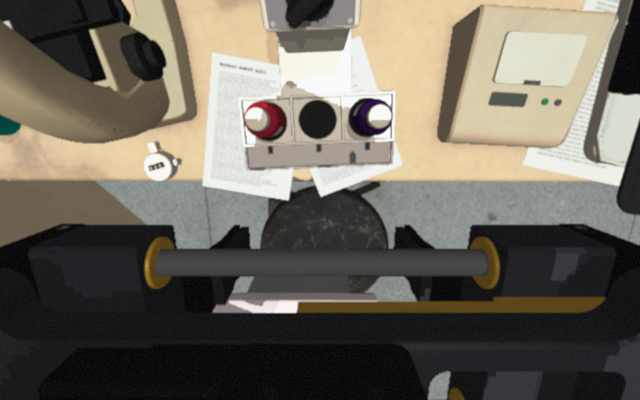

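The disc shows at (318,119), as predicted, which confirms the bay at (0.482,-0.047). Next I go round the front of the microscope.

Emit:
step_arm(steps=[[[0,0,0],[-0.4,-1,0],1],[[0,0,0],[-0.4,-1,0],1],[[0,0,0],[-0.4,-1,0],1],[[0,0,0],[-0.4,-1,0],1],[[0,0,0],[0,-1,0],1]])

```text
time_s: 3.9
tool_pos: [0.3669, 0.0708, 0.3079]
orientation: [1.0, -0.001, -0.0, 0.0]
force: [0.2, -0.5, 0.5]
gripper_width: 0.0871
finger_force: 0.0
```

Emit:
step_arm(steps=[[[0,0,0],[0,-1,0],1],[[0,0,0],[0,-1,0],1],[[0,0,0],[0,-1,0],1],[[0,0,0],[0,-1,0],1],[[0,0,0],[0,-1,0],1]])

```text
time_s: 4.53
tool_pos: [0.3681, 0.1957, 0.308]
orientation: [1.0, -0.001, 0.0, 0.0]
force: [-0.5, -0.5, 0.2]
gripper_width: 0.0871
finger_force: 0.0
```

Emit:
step_arm(steps=[[[0,0,0],[0,-1,0],1],[[0,0,0],[0,-1,0],1],[[0,0,0],[0,-1,0],1],[[0,0,0],[0,-1,0],1],[[0,0,0],[0,-1,0],1]])

```text
time_s: 5.15
tool_pos: [0.3684, 0.3206, 0.3079]
orientation: [1.0, -0.001, 0.0, 0.0]
force: [-0.0, -0.0, 0.2]
gripper_width: 0.087
finger_force: 0.0
```

Emit:
step_arm(steps=[[[0,0,0],[0,-1,0],1],[[0,0,0],[0,-1,0],1],[[0,0,0],[0,0,0],1]])

```text
time_s: 5.52
tool_pos: [0.3685, 0.3711, 0.3077]
orientation: [1.0, 0.0, 0.0, 0.0]
force: [0.8, -0.9, -0.0]
gripper_width: 0.087
finger_force: 0.0
```

Run:
```python
from h import *
s=manip.read_state();c=manip.calibration('wrist');im=manip.camera('wrist');cv2.imwrite('pics/w2.png',im)
print(s['tool_pos'],s['q'])
for p in((.542,.362,.122),(.542,.362,.06)):print(proj(c,p))
g=cv2.inRange(cv2.cvtColor(im,cv2.COLOR_BGR2HSV),(50,90,30),(80,255,255))
b=blob(g,(0,0,640,230));print(b)
ct=manip.calibration('top');print(tri(ray(ct,222.96,203.47),ray(c,*b[0])),plane(c,*b[0],.118))
```

```text
[0.36851861 0.37105505 0.30771223] [ 5.75288113e-01  2.81902909e-01  1.55679499e+00 -5.68014670e-04
  1.30293831e+00  2.14546435e+00]
[329.81510733  26.83489727]
[328.52973011  42.11369   ]
(array([328.64972527,  28.61263736]), array([316,  12,  27,  35, 728], dtype=int32))
(array([0.54257085, 0.36244512, 0.11129796]), np.float64(0.0018577738773060684)) [0.54137004 0.36320303 0.118     ]
```

View pics/w2.png

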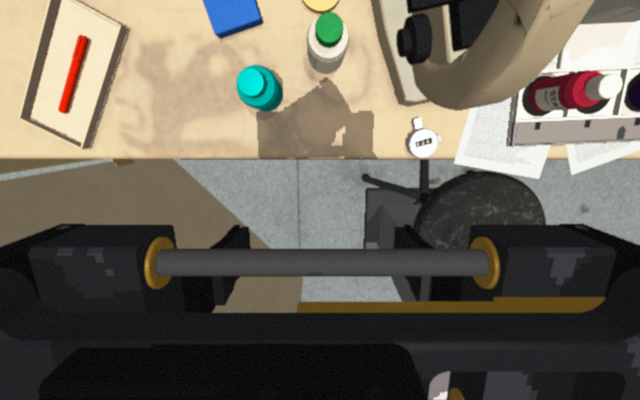

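The cap is at pixel (329,28), and triangulation puts it at (0.5425, 0.3625, 0.111), which agrees. The turquoise bottle at (258,85) stays clear. I'll turn the gripper 90° so its body keeps clear of the microscope, and lean it 15°.

Emit:
step_arm(steps=[[[0,0,-1],[0,0,0],1],[[0,0,-1],[0,0,0],1],[[0,0,-1],[0,0,0],1],[[0,0,-1],[0,0,0],1],[[0,0,-1],[0,0,0],1]])

```text
time_s: 6.2
tool_pos: [0.3682, 0.3692, 0.3079]
orientation: [0.939, 0.343, -0.0, 0.0]
force: [0.0, -0.3, 0.3]
gripper_width: 0.0869
finger_force: 0.0
```

Emit:
step_arm(steps=[[[0,0,-1],[0,0,0],1],[[0,0,-1],[0,0,0],1],[[0,0,-1],[0,0,0],1],[[0,0,-1],[0,0,0],1],[[0,0,-1],[0,0,0],1]])

```text
time_s: 6.82
tool_pos: [0.3682, 0.3692, 0.3079]
orientation: [0.765, 0.644, -0.0, 0.0]
force: [-0.3, 0.6, -1.1]
gripper_width: 0.0868
finger_force: 0.0
```

Emit:
step_arm(steps=[[[0,0,-1],[0,0,0],1],[[0,0,-0.25],[0,0,0],1],[[0,0,0],[-0.4,0,0],1],[[0,-0.94,0],[0,0,0],1],[[0,-0.94,0],[0,0,0],1]])

```text
time_s: 7.45
tool_pos: [0.3686, 0.3595, 0.3088]
orientation: [0.702, 0.7, -0.093, 0.094]
force: [-0.4, 0.4, 0.5]
gripper_width: 0.0869
finger_force: 0.0
```

Emit:
step_arm(steps=[[[0,0,0],[0,1,0],1],[[0,0,0],[0,1,0],1],[[0,0,0],[0,1,0],1],[[0,0,0],[0,1,0],1],[[0,0,0],[0,0,0],1]])

```text
time_s: 8.07
tool_pos: [0.4693, 0.3598, 0.3075]
orientation: [0.702, 0.7, -0.093, 0.093]
force: [-0.4, 0.1, -0.7]
gripper_width: 0.0869
finger_force: 0.0
```

Emit:
step_arm(steps=[[[0,0,0],[0,1,0],1],[[0,0,0],[0,1,0],1],[[0,0,0],[0,0.93,0],1],[[0,0,0],[0.27,0,1],1],[[0,0,0],[0.27,0,1],1]])

```text
time_s: 8.7
tool_pos: [0.5404, 0.3606, 0.2558]
orientation: [0.701, 0.701, -0.093, 0.092]
force: [-0.3, -0.4, -0.1]
gripper_width: 0.0872
finger_force: 0.0
```

Emit:
step_arm(steps=[[[0,0,0],[0.27,0,1],1],[[0,0,0],[0.27,0,1],1],[[0,0,0],[0.13,0,0.5],1],[[0,0,0],[0,0,0],1]])

```text
time_s: 9.2
tool_pos: [0.5402, 0.3606, 0.1908]
orientation: [0.701, 0.701, -0.094, 0.092]
force: [-0.1, -0.7, -0.0]
gripper_width: 0.0873
finger_force: 0.0
```

Run:
```python
from h import *
s=manip.read_state();print(s['tool_pos'],s['orientation'],s['q'],s['force'])
c=manip.calibration('wrist');im=manip.camera('wrist');sc=manip.camera('scene')
cv2.imwrite('pics/w3.png',np.hstack([im[::2,::2],cv2.resize(sc[60:360,180:480],(200,200))]))
print(proj(c,(.5425,.3625,.122)))
g=cv2.inRange(cv2.cvtColor(im,cv2.COLOR_BGR2HSV),(50,90,30),(80,255,255))
b=blob(g,(0,0,640,400));print(b,plane(c,*b[0],.118))
cv2.imwrite('pics/w3.png',np.hstack([im[:,120:520],cv2.resize(sc[60:360,180:480],(400,400))]))
```

```text
[0.54021538 0.3605941  0.19079745] [ 0.70090848  0.70102878 -0.09371665  0.09221245] [ 0.52726506  0.66144442  1.25727942 -0.23108566  1.36518119  0.59065988] [-0.10748019 -0.6961142  -0.00802843]
[324.93960499 183.70534842]
(array([324.26030928, 177.68298969]), array([ 307,  157,   35,   42, 1164], dtype=int32)) [0.54193209 0.36624186 0.118     ]
```

View pics/w3.png

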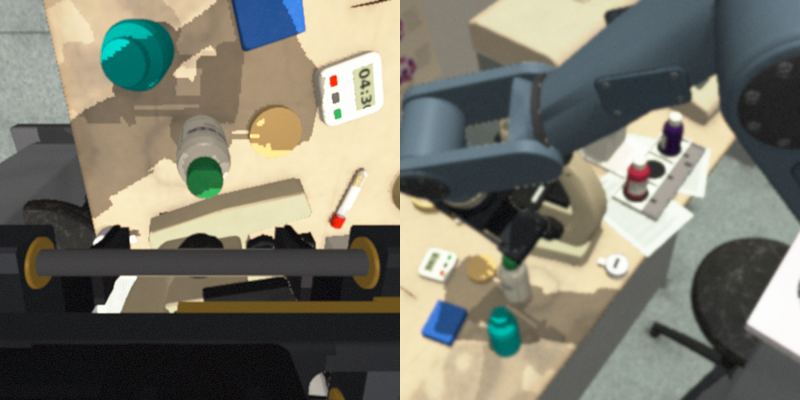

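The cap is centred between the fingers and the arm is clear of the microscope. Descending to grasp.

Emit:
step_arm(steps=[[[0,0,0],[0.27,0.08,1],1],[[0,0,0],[0.27,0,1],1],[[0,0,0],[0.27,0,1],1],[[0,0,0],[0.27,0,1],1],[[0,0,0],[0.18,0,0.66],1]])

```text
time_s: 9.93
tool_pos: [0.5436, 0.3615, 0.0708]
orientation: [0.701, 0.701, -0.092, 0.093]
force: [0.2, 0.6, 0.1]
gripper_width: 0.0875
finger_force: 0.0
```

Emit:
step_arm(steps=[[[0,0,0],[0,0,0],0],[[0,0,0],[0,0,0],0],[[0,0,0],[0,0,0],0],[[0,0,0],[0,0,0],0],[[0,0,0],[0,0,0],0]])

```text
time_s: 10.55
tool_pos: [0.5429, 0.3613, 0.0714]
orientation: [0.701, 0.701, -0.093, 0.092]
force: [-1.3, -0.4, 3.3]
gripper_width: 0.0487
finger_force: 29.3
```

Emit:
step_arm(steps=[[[0,0,0],[-0.13,0,-0.5],0],[[0,0,0],[-0.27,0,-1],0],[[0,0,0],[-0.27,0,-1],0],[[0,0,0],[0,0,0],0]])

```text
time_s: 11.05
tool_pos: [0.5451, 0.3623, 0.1382]
orientation: [0.701, 0.701, -0.089, 0.093]
force: [-0.6, -0.2, -2.4]
gripper_width: 0.0487
finger_force: 28.6
```

Run:
```python
from h import *
s=manip.read_state();print(s['tool_pos'],s['gripper_width'],s['finger_force'],s['force'],s['wrist_torque'])
sc=manip.camera('scene');im=manip.camera('wrist')
cv2.imwrite('pics/w4.png',np.hstack([im[:,120:520],cv2.resize(sc[210:330,220:340],(400,400))]))
```

```text
[0.54510752 0.36234669 0.13816305] 0.048733763693786146 28.596201520349496 [-0.58667504 -0.19737809 -2.40719111] [ 0.24664    -0.11388898  0.02479045]
```

View pics/w4.png

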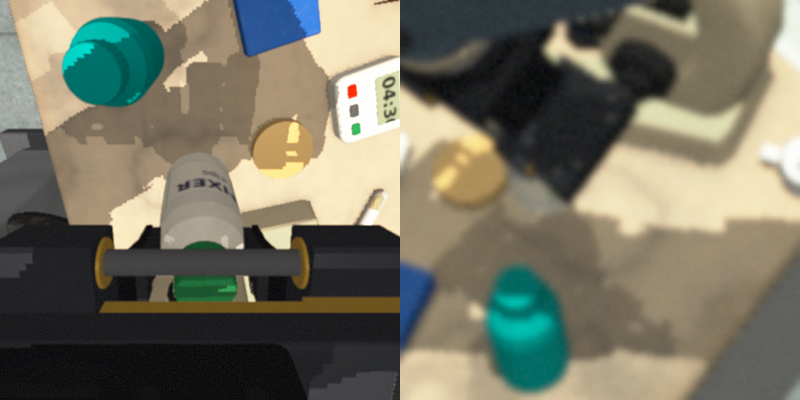

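The bottle is held, hanging below the jaws, and everything is clear. Retreat along -x while rising, then yaw about the vertical.

Emit:
step_arm(steps=[[[0,0,0],[-0.14,-0.5,-0.5],0],[[0,0,0],[-0.14,-1,-0.5],0],[[0,0,0],[-0.14,-1,-0.5],0],[[0,0,0],[-0.14,-1,-0.5],0],[[0,0,0],[-0.14,-1,-0.5],0]])

```text
time_s: 11.78
tool_pos: [0.4286, 0.3602, 0.2005]
orientation: [0.701, 0.701, -0.093, 0.092]
force: [0.4, 0.2, -1.6]
gripper_width: 0.0488
finger_force: 28.6
```

Emit:
step_arm(steps=[[[0,0,0],[-0.14,-1,-0.5],0],[[0,0,0],[-0.14,-1,-0.5],0],[[0,0,0],[0,-0.5,0],0],[[-0.26,0,-0.97],[0,0,0],0],[[-0.26,0,-0.97],[0,0,0],0]])

```text
time_s: 12.4
tool_pos: [0.3679, 0.3603, 0.2259]
orientation: [0.594, 0.794, -0.079, 0.105]
force: [-0.0, 0.7, -2.2]
gripper_width: 0.0484
finger_force: 28.6
```

Emit:
step_arm(steps=[[[-0.26,0,-0.97],[0,0,0],0],[[-0.26,0,-0.97],[0,0,0],0],[[-0.26,0,-0.97],[0,0,0],0],[[-0.26,0,-0.97],[0,0,0],0],[[-0.26,0,-0.97],[0,0,0],0]])

```text
time_s: 13.02
tool_pos: [0.3678, 0.3601, 0.2257]
orientation: [0.286, 0.949, -0.038, 0.125]
force: [-0.4, -0.1, -2.1]
gripper_width: 0.0488
finger_force: 28.6
```

Emit:
step_arm(steps=[[[-0.26,0,-0.97],[0,0,0],0],[[-0.26,0,-0.97],[0,0,0],0],[[-0.26,0,-0.97],[0,0,0],0],[[-0.26,0,-0.97],[0,0,0],0],[[0,0,0],[0,0,0],0]])

```text
time_s: 13.65
tool_pos: [0.3676, 0.3593, 0.2258]
orientation: [0.015, 0.991, -0.003, 0.13]
force: [0.1, 0.9, -1.5]
gripper_width: 0.0486
finger_force: 28.6
```

Run:
```python
from h import *
s=manip.read_state();print(s['tool_pos'],s['q'],s['gripper_width'],s['force'])
print(R.from_quat(s['orientation']).as_matrix())
```

```text
[0.36761424 0.35933754 0.22582577] [ 0.66000731  0.30177551  1.82248497 -0.22633757  0.82859441 -0.7424676 ] 0.048613894365714866 [ 0.05878178  0.90930161 -1.47146208]
[[-0.96580225  0.03096403  0.25742423]
 [ 0.02949647  0.99951915 -0.00956159]
 [-0.25759651 -0.0016415  -0.96625118]]
```

Emit:
step_arm(steps=[[[-0.13,0,-0.49],[0,0,0],0],[[0,0,0],[-0.2,-0.6,0.05],0],[[0,0,0],[-0.2,-1,0.05],0],[[0,0,0],[0,-1,0],0],[[0,0,0],[0,-1,0],0]])

```text
time_s: 14.28
tool_pos: [0.3824, 0.2702, 0.2264]
orientation: [-0.02, 0.991, 0.002, 0.13]
force: [0.4, 0.1, -2.5]
gripper_width: 0.0485
finger_force: 28.6
```

Emit:
step_arm(steps=[[[0,0,0],[0,-1,0],0],[[0,0,0],[0,-1,0],0],[[0,0,0],[0,-1,0],0],[[0,0,0],[0,-1,0],0],[[0,0,0],[0,-1,0],0]])

```text
time_s: 14.9
tool_pos: [0.3877, 0.1452, 0.2266]
orientation: [-0.02, 0.991, 0.002, 0.13]
force: [0.4, -0.9, -1.6]
gripper_width: 0.0485
finger_force: 28.6
```

Emit:
step_arm(steps=[[[0,0,0],[0,-1,0],0],[[0,0,0],[0,-1,0],0],[[0,0,0],[0,-1,0],0],[[0,0,0],[0,-1,0],0],[[0,0,0],[0,-1,0],0]])

```text
time_s: 15.52
tool_pos: [0.393, 0.0202, 0.2268]
orientation: [-0.02, 0.991, 0.002, 0.13]
force: [-0.8, 0.4, -2.3]
gripper_width: 0.0488
finger_force: 28.6
```

Emit:
step_arm(steps=[[[0,0,0],[0,-1,0],0],[[0,0,0],[0,-0.5,0],0],[[0,0,0],[0,0,0],0]])

```text
time_s: 15.9
tool_pos: [0.3949, -0.0173, 0.2269]
orientation: [-0.019, 0.991, 0.002, 0.13]
force: [0.6, -0.2, -3.0]
gripper_width: 0.0487
finger_force: 28.6
```

Run:
```python
from h import *
s=manip.read_state();print(s['tool_pos'],s['q'],s['gripper_width'],s['force'])
print(R.from_quat(s['orientation']).as_matrix())
```

```text
[ 0.39491755 -0.01726628  0.22685687] [-0.42662169  0.08286548  2.13249445  0.18050686  0.69930215 -2.16134904] 0.0487157265345446 [ 0.57145883 -0.1585345  -2.98033685]
[[-9.65270124e-01 -3.87731827e-02  2.58360655e-01]
 [-3.75947245e-02  9.99247891e-01  9.50205309e-03]
 [-2.58534765e-01 -5.40949693e-04 -9.66001803e-01]]
```

Run:
```python
from h import *
s=manip.read_state();c=manip.calibration('wrist');im=manip.camera('wrist');t=manip.camera('top');sc=manip.camera('scene')
g=lambda im:cv2.inRange(cv2.cvtColor(im,cv2.COLOR_BGR2HSV),(50,90,30),(80,255,255))
cs,ct=manip.calibration('scene'),manip.calibration('top')
P=s['tool_pos']+np.array([-.001,0,.111-.0714]);print('pred cap',P)
for n,cc,i in(('w',c,im),('t',ct,t),('s',cs,sc)):
    u=proj(cc,P).astype(int);print(n,u)
    try:
        x0,y0=max(u[0]-40,0),max(u[1]-40,0);b=blob(g(i),(x0,y0,u[0]+40,u[1]+40));print(b)
    except Exception as e:print(e)
m=g(sc); u=proj(cs,P)
a=cv2.resize(im[:,120:520],(400,400));v=proj(cs,P+[0,0,-.05]).astype(int)
k=cv2.resize(sc[max(v[1]-60,0):v[1]+60,v[0]-60:v[0]+60],(400,400))
cv2.imwrite('pics/w5.png',np.hstack([a,k]));print('orig',v-60)
```

```text
pred cap [ 0.39391755 -0.01726628  0.26645687]
w [321 278]
(array([324.61377049, 287.93114754]), array([ 294,  276,   63,   26, 1525], dtype=int32))
t [406 272]
(array([405.69736842, 269.48684211]), array([399, 266,  16,   7,  76], dtype=int32))
s [404 143]
attempt to get argmax of an empty sequence
orig [340  97]
```

View pics/w5.png

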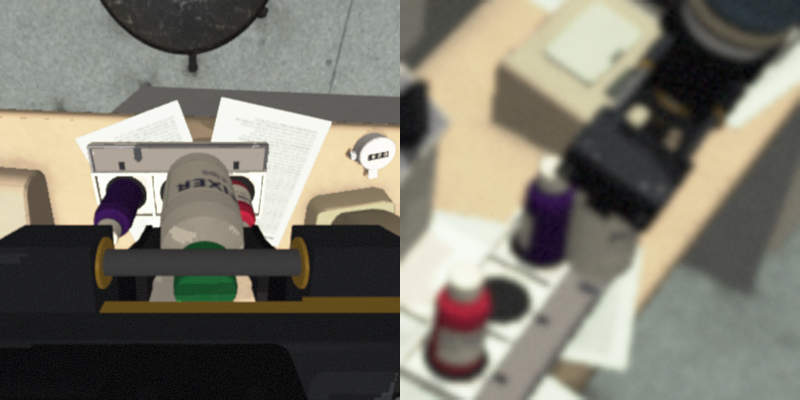

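Emit:
step_arm(steps=[[[0,0,0],[-0.84,-0.34,0.22],0],[[0,0,0],[-0.84,-0.34,0.22],0],[[0,0,0],[-0.84,-0.34,0.22],0],[[0,0,0],[-0.84,-0.34,0.22],0],[[0,0,0],[0,0,0],0]])

```text
time_s: 16.68
tool_pos: [0.4842, -0.0466, 0.2275]
orientation: [-0.022, 0.991, 0.002, 0.131]
force: [-1.1, -0.5, -2.5]
gripper_width: 0.0484
finger_force: 28.6
```

Run:
```python
from h import *
s=manip.read_state();c=manip.calibration('wrist');im=manip.camera('wrist')
p=s['tool_pos'];print(p,R.from_quat(s['orientation']).as_matrix()[:,2],s['force'])
b=p+[-.001,0,-.0714]
print('pred bottom near/left/right edge',[proj(c,b+np.array(o)).round(1) for o in((-.027,0,0),(0,.027,0),(0,-.027,0))])
# bottle bottom edge: column profile
gr=cv2.cvtColor(im,cv2.COLOR_BGR2GRAY)
print(gr[110:200:2,320])
print('disc pred',proj(c,(.4817,-.0468,.013)), 'marks', [proj(c,q).round(1) for q in((.4343,.0293,.014),(.437,-.0482,.014),(.4408,-.1258,.014))])
cv2.imwrite('pics/w6.png',im)
```

```text
[ 0.48421131 -0.0465722   0.22746381] [ 0.25967062  0.01002167 -0.96564524] [-1.11890773 -0.49422099 -2.45711845]
pred bottom near/left/right edge [array([323.3, 153.9]), array([353.2, 184.8]), array([290.4, 182.4])]
[ 70  22  19  16  20  24  18  15  23  29  25  27  27  28  27  29  24  22
  27  22  30  86 117 119 117 116 121 118 121 120 119 117 121 120  92  54
  53  55  79 118 114 116 115 117 115]
disc pred [321.78041419 132.6450217 ] marks [array([386.4,  97.1]), array([322.2,  96.5]), array([258. ,  96.9])]
```

View pics/w6.png

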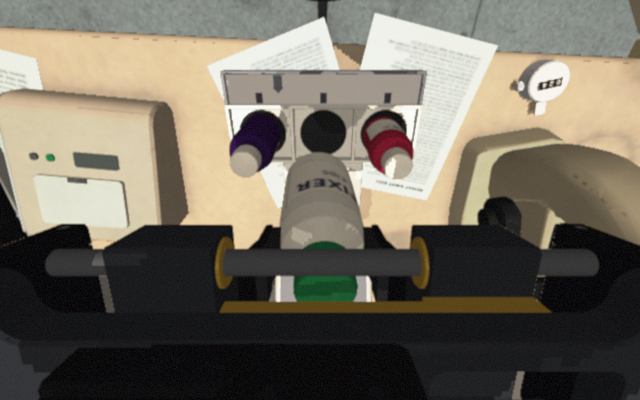

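The bottle's bottom edge is at row 153 (predicted 154) and the disc is at (322,132), both as predicted. Descending into the bay.

Emit:
step_arm(steps=[[[0,0,0],[0.26,0,0.97],0],[[0,0,0],[0.3,0,0.96],0],[[0,0,0],[0.26,0,0.97],0],[[0,0,0],[0.26,0,0.97],0],[[0,0,0],[0,0,0],0]])

```text
time_s: 17.35
tool_pos: [0.4789, -0.0452, 0.1254]
orientation: [-0.021, 0.992, 0.004, 0.128]
force: [-0.3, 0.4, -2.1]
gripper_width: 0.0488
finger_force: 28.6
```

Emit:
step_arm(steps=[[[0,0,0],[0.13,0,0.48],0],[[0,0,0],[0.13,0,0.48],0],[[0,0,0],[0.08,0,0.3],0],[[0,0,0],[0,0,0],0]])

```text
time_s: 17.85
tool_pos: [0.4813, -0.0466, 0.0939]
orientation: [-0.021, 0.991, 0.003, 0.13]
force: [0.4, -0.0, -2.2]
gripper_width: 0.0488
finger_force: 28.6
```

Emit:
step_arm(steps=[[[0,0,0],[0.03,0,0.15],0],[[0,0,0],[0.03,0,0.1],0],[[0,0,0],[0.02,0,0.08],0],[[0,0,0],[0,0,0],0]])

```text
time_s: 18.35
tool_pos: [0.4818, -0.0468, 0.0856]
orientation: [-0.021, 0.991, 0.002, 0.13]
force: [0.1, 0.5, -0.9]
gripper_width: 0.0486
finger_force: 28.6
```

Emit:
step_arm(steps=[[[0,0,0],[0.01,0,0.04],0],[[0,0,0],[0,0,0],0]])

```text
time_s: 18.6
tool_pos: [0.4819, -0.0468, 0.0847]
orientation: [-0.021, 0.991, 0.002, 0.131]
force: [-0.6, 0.0, -2.0]
gripper_width: 0.049
finger_force: 28.6
```

Emit:
step_arm(steps=[[[0,0,0],[0.01,0,0.04],0],[[0,0,0],[0,0,0],0]])

```text
time_s: 18.85
tool_pos: [0.4819, -0.0468, 0.0837]
orientation: [-0.021, 0.991, 0.002, 0.13]
force: [0.5, -0.7, -1.2]
gripper_width: 0.0489
finger_force: 28.6
```

Emit:
step_arm(steps=[[[0,0,0],[0.01,0,0.04],0],[[0,0,0],[0,0,0],0]])

```text
time_s: 19.1
tool_pos: [0.4826, -0.047, 0.0833]
orientation: [-0.021, 0.991, 0.002, 0.131]
force: [-0.8, 0.7, 3.2]
gripper_width: 0.0486
finger_force: 29.2
```

Emit:
step_arm(steps=[[[0,0,0],[0,0,0.03],0],[[0,0,0],[0,0,0],0]])

```text
time_s: 19.35
tool_pos: [0.4831, -0.0471, 0.0833]
orientation: [-0.021, 0.991, 0.002, 0.132]
force: [-1.6, -0.1, 11.0]
gripper_width: 0.0487
finger_force: 30.1
```

Seated with 11 N. Opening part-way so the fingers stay clear of the small bottles, then rising.

Emit:
step_arm(steps=[[[0,0,0],[0,0,-0.03],0.7],[[0,0,0],[0,0,0],0.7],[[0,0,0],[0,0,0],0.7],[[0,0,0],[0,0,0],0.7]])

```text
time_s: 19.85
tool_pos: [0.4819, -0.0468, 0.0825]
orientation: [-0.021, 0.991, 0.002, 0.13]
force: [0.3, 0.1, -0.1]
gripper_width: 0.0607
finger_force: 0.0
```

Emit:
step_arm(steps=[[[0,0,0],[-0.07,0,-0.25],0.7],[[0,0,0],[-0.13,0,-0.48],0.7],[[0,0,0],[-0.26,0,-0.97],0.7],[[0,0,0],[-0.26,0,-0.97],0.7],[[0,0,0],[-0.26,0,-0.97],0.7]])

```text
time_s: 20.48
tool_pos: [0.4818, -0.0468, 0.178]
orientation: [-0.021, 0.991, 0.002, 0.13]
force: [0.5, -0.2, -0.2]
gripper_width: 0.0607
finger_force: 0.0
```

Emit:
step_arm(steps=[[[0,0,0],[-0.26,0,-0.97],0.7],[[0,0,0],[-0.26,0,-0.97],0.7],[[0,0,0],[-0.26,0,-0.97],0.7],[[0,0,0],[-0.26,0,-0.97],0.7],[[0,0,0],[0,0,0],0.7]])

```text
time_s: 21.1
tool_pos: [0.4831, -0.0472, 0.2795]
orientation: [-0.021, 0.991, 0.001, 0.133]
force: [-0.9, -0.2, -0.4]
gripper_width: 0.0611
finger_force: 0.0
```

Run:
```python
from h import *
s=manip.read_state();c=manip.calibration('wrist');im=manip.camera('wrist')
Rm=R.from_quat(s['orientation']).as_matrix()
print(s['tool_pos'],s['q'],Rm)
g=cv2.inRange(cv2.cvtColor(im,cv2.COLOR_BGR2HSV),(50,90,30),(80,255,255))
try:
  b=blob(g,(0,0,640,400));print(b,plane(c,*b[0],.13))
except Exception as e:print(e)
print('pred',proj(c,(.482,-.047,.125)));cv2.imwrite('pics/w7.png',im)
# knob target pose
y=np.radians(2.4);S=R.from_euler('z',y).as_matrix();o=np.array([.4817,-.0468,0])
n=S@[-.574,0,.819];up=S@[.819,0,.574]
grip=o+S@[.115,0,.170]+.030*n
phi=.055/.06
for f in(1,-1):
  z=-n;x0=f*up;x=R.from_rotvec(phi*z).apply(x0);T=np.c_[x,np.cross(z,x),z]
  for out in(.09,.0):
    tcp=grip+out*n+.008*z
    d=Rm.T@(tcp-s['tool_pos']);rv=R.from_matrix(Rm.T@T).as_rotvec(degrees=True)
    print(f,out,'tcp',tcp,'shift units',d/.025,'turn',rv/8)
```

```text
[ 0.48309792 -0.04718512  0.27950701] [-0.40308961  0.13940602  1.87321626  0.14257955  0.89114889 -2.09319855] [[-0.96381962 -0.04239352  0.26316255]
 [-0.04178019  0.99909536  0.00792897]
 [-0.26326062 -0.00335288 -0.96471892]]
(array([322.0339233 , 146.83628319]), array([309, 132,  27,  31, 678], dtype=int32)) [ 0.47721677 -0.04756221  0.13      ]
pred [322.36488837 149.43996284]
1 0.09 tcp [ 0.53236752 -0.0446764   0.261728  ] shift units [-1.71645219  0.01909409  1.20550189] turn [  2.73019433  -1.37515173 -15.73094517]
1 0.0 tcp [ 0.5839822  -0.04251311  0.188018  ] shift units [-2.93375975  0.02790817  4.59388736] turn [  2.73019433  -1.37515173 -15.73094517]
-1 0.09 tcp [ 0.53236752 -0.0446764   0.261728  ] shift units [-1.71645219  0.01909409  1.20550189] turn [-1.15093997 -2.28504952  6.51245119]
-1 0.0 tcp [ 0.5839822  -0.04251311  0.188018  ] shift units [-2.93375975  0.02790817  4.59388736] turn [-1.15093997 -2.28504952  6.51245119]
```

View pics/w7.png

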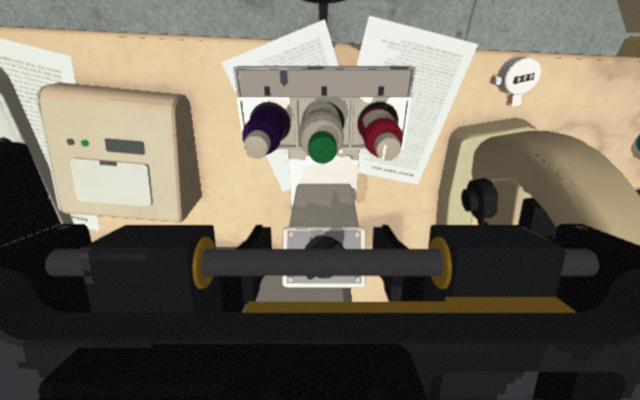

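The bottle with the green cap (322,147) stands in the middle bay and both neighbours stand undisturbed. Now I orient the tool for the knob.

Emit:
step_arm(steps=[[[-0.165,-0.327,0.93],[0,0,0],0.6],[[-0.165,-0.327,0.93],[0,0,0],0.6],[[-0.165,-0.327,0.93],[0,0,0],0.6],[[-0.165,-0.327,0.93],[0,0,0],0.6],[[-0.165,-0.327,0.93],[0,0,0],0.6]])

```text
time_s: 21.78
tool_pos: [0.4809, -0.0464, 0.2758]
orientation: [0.291, 0.923, 0.103, 0.23]
force: [-0.2, -0.2, -0.3]
gripper_width: 0.0527
finger_force: 0.0
```

Emit:
step_arm(steps=[[[-0.165,-0.327,0.93],[0,0,0],0.6],[[-0.165,-0.327,0.93],[0,0,0],0.6],[[0,0,0],[0,0,0],0.6]])

```text
time_s: 22.15
tool_pos: [0.48, -0.0456, 0.2753]
orientation: [0.405, 0.865, 0.139, 0.262]
force: [-0.3, 0.6, -0.4]
gripper_width: 0.0522
finger_force: 0.0
```

```bash
cat > k.py <<'E'
from h import *
s=manip.read_state();Rm=R.from_quat(s['orientation']).as_matrix()
print(s['tool_pos'],s['q'])
S=R.from_euler('z',2.4,degrees=True).as_matrix();o=np.array([.4817,-.0468,0])
n=S@[-.574,0,.819];up=S@[.819,0,.574];grip=o+S@[.115,0,.170]+.030*n
z=-n;x=R.from_rotvec(.914*z).apply(-up);T=np.c_[x,np.cross(z,x),z]
for out in(.09,0):
    d=Rm.T@(grip+out*n+.008*z-s['tool_pos']);print(out,'shift',d/.025,'turn',R.from_matrix(Rm.T@T).as_rotvec(degrees=True)/8)
E
python3 k.py
```

```text
[ 0.48003322 -0.04563383  0.27530741] [-0.55233172  0.0621344   2.14362424  0.69418306  0.52605112 -1.7848674 ]
0.09 shift [-0.9047377   1.09076523  1.63413418] turn [-0.02764787 -0.06209726 -0.03118033]
0 shift [-0.93592407  1.10473191  5.23439859] turn [-0.02764787 -0.06209726 -0.03118033]
```

Emit:
step_arm(steps=[[[0,-0.06,-0.03],[-0.9,0,0],0.6],[[0,0,0],[0,0.55,0.5],0.6],[[0,0,0],[0,0.54,0.5],0.6],[[0,0,0],[0,0,0.6],0.6],[[0,0,0],[0,0,0],0.6]])

```text
time_s: 22.78
tool_pos: [0.5345, -0.0464, 0.2636]
orientation: [0.403, 0.864, 0.137, 0.268]
force: [-0.2, -0.1, -0.3]
gripper_width: 0.0523
finger_force: 0.0
```

```bash
python3 k.py
python3 - <<'E'
from h import *
t=manip.camera('top');w=manip.camera('wrist');c=manip.calibration('wrist')
a=cv2.resize(t[140:270,340:460],(400,433),interpolation=cv2.INTER_CUBIC)
k=np.zeros((433,800,3),np.uint8);k[:,:400]=a;k[:400,400:]=w[:,120:520];cv2.imwrite('pics/k1.png',k)
S=R.from_euler('z',2.4,degrees=True).as_matrix();o=np.array([.4817,-.0468,0])
n=S@[-.574,0,.819];print('panel centre, knob top px in wrist',proj(c,o+S@[.115,0,.17]),proj(c,o+S@[.115,0,.17]+.039*n))
E
```

```text
[ 0.5345011  -0.04638216  0.26364244] [-0.46559601  0.16895305  2.06081557  0.68166607  0.45271656 -1.71473729]
0.09 shift [ 0.12492428 -0.04433601  0.01520648] turn [-0.01828243  0.01824772  0.00489934]
0 shift [ 0.13409451 -0.03514206  3.61560964] turn [-0.01828243  0.01824772  0.00489934]
panel centre, knob top px in wrist [321.22350262 190.20524171] [321.07637999 200.10658122]
```

View pics/k1.png

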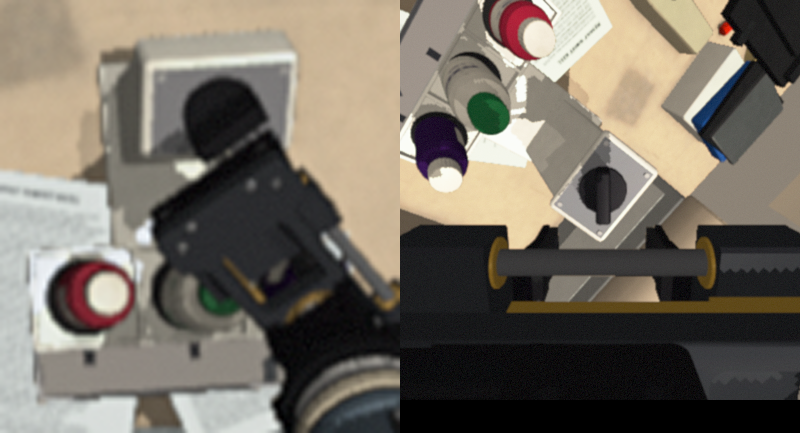

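The knob bar runs parallel to the finger pads and is centred at wrist pixel (323,190). Advancing and gripping.

Emit:
step_arm(steps=[[[0,0,0],[0.13,0,0.9],0.6],[[0,0,0],[0,0,0.9],0.6],[[0,0,0],[0,0,0.9],0.6],[[0,0,0],[0,0,0.8],0.6],[[0,0,0],[0,0,0],0.6]])

```text
time_s: 23.5
tool_pos: [0.5825, -0.0419, 0.1912]
orientation: [0.404, 0.864, 0.137, 0.268]
force: [-0.6, 0.3, 0.8]
gripper_width: 0.052
finger_force: 0.0
```

Emit:
step_arm(steps=[[[0,0,0],[0,0,0],0],[[0,0,0],[0,0,0],0],[[0,0,0],[0,0,0],0],[[0,0,0],[0,0,0],0],[[0,0,0],[0,0,0],0]])

```text
time_s: 24.12
tool_pos: [0.5825, -0.0417, 0.1924]
orientation: [0.403, 0.864, 0.137, 0.269]
force: [-8.1, -0.7, 10.4]
gripper_width: 0.0099
finger_force: 6.8
```

```bash
python3 k.py
```

```text
[ 0.5825023  -0.04166078  0.1924171 ] [-0.3984692   0.37318349  2.04774626  1.02326417  0.28648409 -2.02923161]
0.09 shift [-0.01208567 -0.06908901 -3.42310204] turn [-0.00884001  0.03342955  0.00365431]
0 shift [ 0.00471864 -0.06464074  0.17728257] turn [-0.00884001  0.03342955  0.00365431]
```

Gripped here, q6 would run past its limit before the full -53°. I'll open, back off, turn the tool half a turn (same grasp) and regrip.

Emit:
step_arm(steps=[[[0,0,0],[0,0,0],0.6],[[0,0,0],[0,0,0],0.6],[[0,0,0],[0,0,0],0.6],[[0,0,0],[0,0,-1],0.6],[[0,0,0],[0,0,-1],0.6]])

```text
time_s: 24.75
tool_pos: [0.5533, -0.0425, 0.2327]
orientation: [0.403, 0.864, 0.137, 0.268]
force: [0.6, -0.2, 0.2]
gripper_width: 0.0492
finger_force: 0.0
```

Emit:
step_arm(steps=[[[0,0,0],[0,0,-1],0.6],[[0,0,1],[0,0,-0.4],0.6],[[0,0,1],[0,0,0],0.6],[[0,0,1],[0,0,0],0.6],[[0,0,1],[0,0,0],0.6]])

```text
time_s: 25.38
tool_pos: [0.5336, -0.0433, 0.2614]
orientation: [0.627, 0.718, 0.206, 0.22]
force: [-0.4, -0.2, 0.5]
gripper_width: 0.0522
finger_force: 0.0
```

Emit:
step_arm(steps=[[[0,0,1],[0,0,0],0.6],[[0,0,1],[0,0,0],0.6],[[0,0,1],[0,0,0],0.6],[[0,0,1],[0,0,0],0.6],[[0,0,1],[0,0,0],0.6]])

```text
time_s: 26.0
tool_pos: [0.5336, -0.0433, 0.2613]
orientation: [0.835, 0.46, 0.269, 0.136]
force: [0.2, 0.6, -0.4]
gripper_width: 0.0525
finger_force: 0.0
```

Emit:
step_arm(steps=[[[0,0,1],[0,0,0],0.6],[[0,0,1],[0,0,0],0.6],[[0,0,1],[0,0,0],0.6],[[0,0,1],[0,0,0],0.6],[[0,0,1],[0,0,0],0.6]])

```text
time_s: 26.62
tool_pos: [0.5336, -0.0432, 0.2613]
orientation: [0.942, 0.147, 0.299, 0.036]
force: [-0.1, 0.4, -0.2]
gripper_width: 0.0523
finger_force: 0.0
```

Emit:
step_arm(steps=[[[0,0,1],[0,0,0],0.6],[[0,0,1],[0,0,0],0.6],[[0,0,1],[0,0,0],0.6],[[0,0,1],[0,0,0],0.6],[[0,0,1],[0,0,0],0.6]])

```text
time_s: 27.25
tool_pos: [0.5336, -0.0432, 0.2613]
orientation: [0.936, -0.184, 0.293, -0.069]
force: [-0.4, -0.3, 0.1]
gripper_width: 0.0523
finger_force: 0.0
```

Emit:
step_arm(steps=[[[0,0,1],[0,0,0],0.6],[[0,0,1],[0,0,0],0.6],[[0,0,1],[0,0,0],0.6],[[0,0,0.5],[0,0,0],0.6],[[0,0,0],[0,0,0],0.6]])

```text
time_s: 27.88
tool_pos: [0.5336, -0.0433, 0.2613]
orientation: [0.864, -0.403, 0.268, -0.137]
force: [0.1, -0.0, 0.1]
gripper_width: 0.0521
finger_force: 0.0
```

```bash
sed -i 's/apply(-up)/apply(up)/' k.py; python3 k.py
```

```text
[ 0.53360585 -0.04327372  0.2613363 ] [-0.45871574  0.17140323  2.06802308  0.69215452  0.44084501  1.41995732]
0.09 shift [ 0.022418    0.0595563  -0.04239712] turn [ 0.01253011 -0.02610089  0.00797142]
0 shift [0.00930026 0.05324995 3.55800004] turn [ 0.01253011 -0.02610089  0.00797142]
```

Emit:
step_arm(steps=[[[0,0,0],[0,0.05,0.9],0.6],[[0,0,0],[0,0,0.9],0.6],[[0,0,0],[0,0,0.9],0.6],[[0,0,0],[0,0,0.7],0.6],[[0,0,0],[0,0,0],0.6]])

```text
time_s: 28.5
tool_pos: [0.5817, -0.0423, 0.1902]
orientation: [0.864, -0.403, 0.268, -0.137]
force: [0.2, -0.1, 0.8]
gripper_width: 0.052
finger_force: 0.0
```

Emit:
step_arm(steps=[[[0,0,0],[0,0,0],0],[[0,0,0],[0,0,0],0],[[0,0,0],[0,0,0],0],[[0,0,0],[0,0,0],0],[[0,0,0],[0,0,0],0]])

```text
time_s: 29.12
tool_pos: [0.5822, -0.0421, 0.1923]
orientation: [0.864, -0.403, 0.269, -0.138]
force: [-4.0, 1.1, 9.5]
gripper_width: 0.0103
finger_force: 5.1
```

Emit:
step_arm(steps=[[[0,0,0],[0,0,0],0],[[0,0,-0.4],[0,0,0],0],[[0,0,-0.6],[0,0,0],0],[[0,0,-0.6],[0,0,0],0],[[0,0,-0.6],[0,0,0],0]])

```text
time_s: 29.75
tool_pos: [0.5819, -0.0424, 0.1922]
orientation: [0.916, -0.265, 0.287, -0.094]
force: [-2.6, 0.8, 6.5]
gripper_width: 0.0007
finger_force: 3.1
```

```bash
python3 k.py
```

```text
[ 0.58187293 -0.04240562  0.19222881] [-0.40107562  0.3731191   2.04973089  1.03233779  0.28682304  0.79115978]
0.09 shift [-2.54903277e-03  2.97415018e-02 -3.41421105e+00] turn [ 0.01048352 -0.03549418  2.22317017]
0 shift [-0.01929579  0.02180829  0.18616784] turn [ 0.01048352 -0.03549418  2.22317017]
```

The fingers closed to 0.7 mm, so they slipped off the bar. Opening, backing off along the axis, and measuring the knob's height from two wrist positions.

Emit:
step_arm(steps=[[[0,0,0],[0,0,-1],0],[[0,0,0],[0,0,-1],0.6],[[0,0,0],[0,0,0],0.6],[[0,0,0],[0,0,0],0.6]])

```text
time_s: 30.25
tool_pos: [0.5533, -0.0435, 0.2321]
orientation: [0.915, -0.266, 0.287, -0.094]
force: [-0.4, -0.9, -0.2]
gripper_width: 0.0225
finger_force: 0.0
```

```bash
cat > m.py <<'E'
from h import *
import sys
s=manip.read_state();c=manip.calibration('wrist');im=manip.camera('wrist');cv2.imwrite(f'pics/m{sys.argv[1]}.png',im)
S=R.from_euler('z',2.4,degrees=True).as_matrix();o=np.array([.4817,-.0468,0])
n=S@[-.574,0,.819];pc=o+S@[.115,0,.17]
u=proj(c,pc+.008*n);print('pred skirt top',u)
g=cv2.cvtColor(im,cv2.COLOR_BGR2GRAY);x,y=u.astype(int)
# corners of the light panel frame: quad of panel as seen, predicted vs seen
print('corners pred',[proj(c,pc+S@R.from_euler('y',-35,degrees=True).as_matrix()@np.array([a,b,0])).round(1) for a in(-.036,.036) for b in(-.05,.05)])
m=cv2.inRange(g,0,50);m[226:]=0
b=blob(m,(x-60,max(y-70,0),x+60,226));print('dark',b)
E
python3 m.py 1
python3 - <<'E'
import cv2,numpy as np
g=cv2.cvtColor(cv2.imread('pics/m1.png'),cv2.COLOR_BGR2GRAY)
for r in range(100,226,6):print(r,' '.join(f'{v//10:2d}' for v in g[r,230:420:5]))
E
```

```text
pred skirt top [321.54592058 205.22489571]
corners pred [array([389.9, 203.9]), array([299.9, 261.8]), array([345.7, 136.9]), array([253. , 201.7])]
dark (array([320.18882466, 202.8155106 ]), array([ 294,  178,   53,   48, 2076], dtype=int32))
100 15 15 14 13 13 12 12 11 10  9  9  8  8  8  8  8  7 12 12 11 11 11 11 11 11 11 11 11 11 11 11 11 11  8  7  7  7  7
106 14 13 13 12 11 11 11 10  9  8  8  8  7  7  7  9 14 11 11 11 11 11 11 11 11 11 11 11 11 11 11  9  7  7  7  7 17 19
112 13 12 12 11 11 10  9  9  8  8  8  8  7  7 16 11 12 11 11 11 11 11 11 11 11 11 11 11 11 10  7  7  7  8 14 19 20 20
118 12 11 11 10 10  9  8  8  7  8  7  7 16 11 11 11 11 11 11 11 11 11 11 11 11 11 11 10  7  7  7  7 14 19 20 21 21 20
124 11 10  9  9  8  8  7  7  7  7 12 12 11 11 11 11 12 11 11 11 11 11 11 11 11 11  7  7  8  7 13 19 20 21 21 22 21 21
130 10  9  8  8  8  7  7  7  9 14 11 11 11 11 11 11 11 11 11 11 11 11 11 11  7  7  7  7 10 18 20 21 21 22 22 22 22 21
136  9  8  8  7  7  7  7 16 11 11 11 11 11 11 11 11 11 11 11 11 11 11  8  7  7  8  8 19 19 21 22 21 21 22 22 21 21 22
142  8 20 22 21  7  7  8 11 11
[... 921 characters left out ...]
11 10 20 21 22 22 20 23 25 17 15 15 15  4  4  4  4  3  4  3  3  2 14 15 15 15 15 20 23 19 21 21 21 21 21 21 22
196 12 11 10 15 21 21 21 25 21 15 15 15 15  4  4  4  3  3  4  4  3  1  2  4 15 15 15 15 15 23 22 20 21 22 21 21 21 21
202 12 12 12 11 19 21 24 15 15 15 15 15 15  3  4  3  3  2  4  4  3  2  1  3 15 15 15 15 19 17 24 24 21 21 21 22 21 22
208 12 12 12 18 21 21 21 17 14 15 15 15 15  3  3  3  3  3  3  3  2  2  2  2 15 15 15 15 16 20 12 25 22 24 24 24 22 22
214 12 14 20 21 21 21 19 22 17 15 15 15 15  8  3  3  2  4  3  3  2  2  3  7 15 15 15 16 12 12 11 13 25 24 24 24 24 23
220 19 21 21 21 21 19 18 18 23 16 15 15 15 15  4  3  2  3  3  3  2  2  3 14 14 17 13 12 11 13 13 13 25 25 24 24 24 24
```

```bash
cat > d.py <<'E'
from h import *
import sys
s=manip.read_state();c=manip.calibration('wrist');im=cv2.imread(sys.argv[1])
S=R.from_euler('z',2.4,degrees=True).as_matrix();o=np.array([.4817,-.0468,0])
n=S@[-.574,0,.819];pc=o+S@[.115,0,.17]+.008*n
Rm=R.from_quat(s['orientation']).as_matrix()
e=[proj(c,pc+.025*(np.cos(a)*Rm[:,0]+np.sin(a)*Rm[:,1])) for a in np.linspace(0,6.28,60)];e=np.array(e)
print('pred skirt cols',e[:,0].min(),e[:,0].max(),'rows',e[:,1].min(),e[:,1].max())
g=cv2.cvtColor(im,cv2.COLOR_BGR2GRAY);m=cv2.inRange(g,0,90)
for r in range(int(e[:,1].min())-2,min(226,int(e[:,1].max())),5):
    k=np.where(g[r,270:375]<90)[0];print(r,(k.min()+270,k.max()+270) if len(k) else None,end=' ')
print()
zc=(np.linalg.inv(R.from_quat(c['rotation']).as_matrix())@(pc-c['origin']));print('pc in cam',zc, 'cam in tool',Rm.T@(c['origin']-s['tool_pos']))
t=cv2.imread('pics/top0.png');ct=manip.calibration('top');gt=cv2.cvtColor(t,cv2.COLOR_BGR2GRAY)
bt=blob(cv2.inRange(gt,0,45),(385,155,430,195));print('top dark',bt)
te=np.array([proj(ct,pc+.025*(np.cos(a)*Rm[:,0]+np.sin(a)*Rm[:,1])) for a in np.linspace(0,6.28,60)]);print('pred top skirt',te.min(0),te.max(0),'grip end',[proj(ct,pc+.031*n+q*.025*R.from_rotvec(-.914*n).apply(S@[.819,0,.574])).round(1) for q in(1,-1)])
for r in range(158,192,2):print(r,gt[r,388:430:2])
E
python3 d.py pics/m1.png
```

```text
pred skirt cols 292.8300101544545 350.09738110923263 rows 176.68795743384672 231.85445963674175
174 None 179 (np.int64(310), np.int64(329)) 184 (np.int64(302), np.int64(338)) 189 (np.int64(298), np.int64(342)) 194 (np.int64(295), np.int64(345)) 199 (np.int64(294), np.int64(346)) 204 (np.int64(293), np.int64(347)) 209 (np.int64(294), np.int64(347)) 214 (np.int64(295), np.int64(345)) 219 (np.int64(299), np.int64(342)) 224 (np.int64(303), np.int64(338)) 
pc in cam [-1.93901286e-04  5.14050870e-03  2.51136558e-01] cam in tool [ 0.06852981  0.00037253 -0.17421367]
top dark (array([405.86374696, 174.47445255]), array([395, 164,  25,  24, 411], dtype=int32))
pred top skirt [394.50839546 163.55335858] [418.03879124 184.44363557] grip end [array([419.5, 173.9]), array([399.5, 188.1])]
158 [198 205 207 210 211 211 213 216 219 220 221 221 220 204 202 193 194 184
 181 178 190]
160 [185 180 178 172 172 154 152 143 143 135 130 122 122 118 115 112 112 110
 124 131 182]
162 [133 113 111 111 110 110 112 111  99  88  90 108 111 113 112 112 112 113
 119 132 181]
164 [130 115 113 112 113 115  92  58  31
[... 533 characters left out ...]
3  16  13  16  12  16  18  24  26  21  28  81 113
 108 175 165]
178 [112 113 113 105  24  15  15  14  12  15  18  27  23  18  35  95 114 112
 108 184 172]
180 [110 112 112 109  32  16  16  13  15  22  23  24  20  62  98 114 113 112
 113 184 168]
182 [112 113 113 108  46  15  15  17  23  24  20  29  74 109 112 112 110 122
 132 179 168]
184 [124 111 112  96  52  25  16  21  23  21  46  91 113 126 137 126 133 141
 139 162 174]
186 [128 122 113  99  74  51  15  15  18  63 101 126 161 201 199 203 204 203
 176 173 175]
188 [120 137 141 144 160 164 125  60 169 192 192 220 225 224 205 204 205 206
 171 175 174]
190 [219 221 220 221 222 222 216 191 223 221 220 223 223 223 207 204 205 206
 195 172 177]
```

Run:
```python
from h import *
ct,cs=manip.calibration('top'),manip.calibration('scene')
t,s=manip.camera('top'),manip.camera('scene')
S=R.from_euler('z',2.4,degrees=True).as_matrix();o=np.array([.4817,-.0468,0])
t0,s0=cv2.imread('pics/top0.png'),cv2.imread('pics/scene0.png')
ys=np.arange(-.1,.1,.002)
def prof(im,c,x):
    P=np.array([proj(c,o+S@[x,y,.016]) for y in ys],np.float32)
    return cv2.remap(cv2.cvtColor(im,cv2.COLOR_BGR2GRAY),P[None,:,0],P[None,:,1],cv2.INTER_LINEAR)[0].astype(int)
for n,im,c in(('t0',t0,ct),('t',t,ct),('s0',s0,cs),('s',s,cs)):
  for x in(-.060,):
    print(n,x,prof(im,c,x))
g=cv2.cvtColor(cv2.imread('pics/m1.png'),cv2.COLOR_BGR2GRAY)
for r in range(176,226,2):print(r,' '.join(f'{v:2d}' if v<99 else '##' for v in g[r,290:352:2]))
```

```text
t0 -0.06 [128 128 127 127 128 127 127 127 127 126 126 126 127 127 127 128 128 128
 129 126 114  83  65  58  64  81 114 126 128 128 128 128 127 127 127 128
 128 128 128 127 127 128 129 128 127 127 127 129 127 127 128 128 128 127
 128 127 127 127 128 127 127 126 126 128 127 128 128 128 127 126 127 128
 128 128 128 128 128 128 128 127 127 128 128 128 129 128 127 127 128 128
 128 128 129 129 129 128 129 127 127 129]
t -0.06 [ 91  90  87  82  79  70  65  60  55  51  51  64  86 105 122 140 129 108
  91  76  61  55  40  26  16  13  16  14  11  10  13  16  18  20  20  19
  20  20  22  29  43  63  84 103 120 130 137 139 139 138 138 138 138 138
 139 138 139 139 138 138 138 139 139 139 138 138 138 138 138 139 139 139
 138 139 138 138 138 138 138 139 139 139 139 139 138 139 138 138 138 139
 139 139 140 139 139 140 139 139 139 139]
s0 -0.06 [137 137 137 139 138 137 137 137 138 138 138 137 137 138 138 136 136 135
 132 126 120 108  97  90  87  90  99 108 119 128 133 137 139 138 137 138
 138 137 137 138 138 139 139 138 138 138 139 139 138 139 139 138 137 136
 137 137 137 137 138 139 138 137 137 137 
[... 2286 characters left out ...]
 19 22 30 31 44 ## ##
212 ## ## ## 40 33 36 39 36 36 38 26 30 37 43 39 36 38 36 35 32 19 22 24 17 29 34 26 32 63 ## ##
214 ## ## ## 46 40 35 36 39 39 34 23 34 35 40 39 38 36 35 39 30 21 21 21 23 22 30 31 43 90 ## ##
216 ## ## ## 94 38 39 37 37 40 35 23 35 38 36 36 38 37 34 29 22 16 22 19 22 21 32 31 68 ## ## ##
218 ## ## ## ## 61 38 33 39 36 30 28 39 41 40 34 36 38 34 32 17 20 20 20 13 27 30 35 ## ## ## ##
220 ## ## ## ## ## 41 37 36 37 27 29 38 38 37 34 37 34 34 27 15 25 16 14 23 24 30 75 ## ## ## ##
222 ## ## ## ## ## 93 43 33 34 23 32 37 37 40 37 34 37 30 28 19 25 20 17 27 32 68 ## ## ## ## ##
224 ## ## ## ## ## ## ## 59 27 27 35 37 38 36 36 36 33 34 18 16 20 17 21 33 78 ## ## ## ## ## ##
```

The pointer hasn't moved (-54 mm) and the knob is where predicted. I suspect the fingertips shift along z as they close, so I'll check that in free space.

Emit:
step_arm(steps=[[[0,0,0],[0,0,-0.5],0.2],[[0,0,0],[0,0,0],0.2],[[0,0,0],[0,0,0],0.2],[[0,0,0],[0,0,0],0.2]])

```text
time_s: 30.9
tool_pos: [0.5459, -0.0436, 0.2421]
orientation: [0.916, -0.266, 0.286, -0.094]
force: [0.3, 0.0, -0.4]
gripper_width: 0.0187
finger_force: 0.0
```

```bash
python3 -c "
from h import *
s=manip.read_state();print(s['tool_pos'],s['gripper_width']);c=manip.calibration('wrist')
Rm=R.from_quat(s['orientation']).as_matrix()
w=s['gripper_width']
for zt in(-.02,-.01,0,.011,.02):print(zt,[proj(c,s['tool_pos']+Rm@np.array([q,y,zt])).round() for q in(.0095,-.0095) for y in(w/2,-w/2,w/2+.015)])
cv2.imwrite('pics/cA.png',manip.camera('wrist'))"
```

```text
[ 0.54592005 -0.0436275   0.24208432] 0.018694915576966776
-0.02 [array([338., 231.]), array([305., 231.]), array([364., 231.]), array([337., 261.]), array([305., 261.]), array([363., 261.])]
-0.01 [array([337., 225.]), array([306., 225.]), array([362., 225.]), array([336., 254.]), array([306., 254.]), array([360., 254.])]
0 [array([336., 220.]), array([307., 220.]), array([359., 220.]), array([336., 247.]), array([307., 247.]), array([359., 247.])]
0.011 [array([335., 214.]), array([307., 214.]), array([357., 214.]), array([335., 241.]), array([308., 241.]), array([357., 241.])]
0.02 [array([335., 210.]), array([308., 211.]), array([356., 210.]), array([334., 236.]), array([308., 236.]), array([355., 236.])]
```

Emit:
step_arm(steps=[[[0,0,0],[0,0,0],0.6],[[0,0,0],[0,0,0],0.6],[[0,0,0],[0,0,0],0.6]])

```text
time_s: 31.32
tool_pos: [0.5459, -0.0437, 0.2426]
orientation: [0.916, -0.266, 0.286, -0.094]
force: [-0.9, 0.2, 0.4]
gripper_width: 0.0406
finger_force: 0.0
```

```bash
python3 -c "
from h import *
s=manip.read_state();print(s['tool_pos'],s['gripper_width']);c=manip.calibration('wrist')
b=manip.camera('wrist');a=cv2.imread('pics/cA.png');cv2.imwrite('pics/cB.png',b)
d=cv2.absdiff(a,b).max(2);m=(d>25).astype(np.uint8);m=cv2.morphologyEx(m,cv2.MORPH_OPEN,np.ones((2,2)))
Rm=R.from_quat(s['orientation']).as_matrix();w=s['gripper_width']
for zt in(-.02,0,.011,.02):print(zt,[proj(c,s['tool_pos']+Rm@np.array([q,y,zt])).round() for q in(.0095,) for y in(w/2,-w/2,w/2+.015)])
for r in range(200,256,4):
  k=np.where(m[r,230:410])[0]+230;print(r,[ (int(x[0]),int(x[-1])) for x in np.split(k,np.where(np.diff(k)>3)[0]+1) if len(x)])
ga,gb=cv2.cvtColor(a,6),cv2.cvtColor(b,6)
for r in range(220,252,4):print(r,ga[r,270:372:4],'\n   ',gb[r,270:372:4])
"
```

```text
[ 0.54588165 -0.04370425  0.24256357] 0.040566825745996564
-0.02 [array([357., 231.]), array([286., 231.]), array([383., 231.])]
0 [array([353., 220.]), array([289., 220.]), array([377., 220.])]
0.011 [array([351., 214.]), array([291., 214.]), array([374., 214.])]
0.02 [array([350., 210.]), array([293., 210.]), array([371., 210.])]
200 []
204 []
208 []
212 []
216 []
220 []
224 []
228 [(245, 273), (279, 307), (338, 367), (373, 400)]
232 [(246, 271), (279, 306), (338, 366), (374, 400)]
236 [(246, 269), (279, 307), (338, 366), (376, 400)]
240 [(236, 267), (273, 307), (338, 372), (378, 409)]
244 [(234, 263), (272, 285), (289, 307), (338, 373), (383, 409)]
248 [(230, 259), (263, 267), (272, 282), (289, 308), (338, 356), (364, 374), (387, 409)]
252 [(230, 239), (248, 284), (369, 409)]
220 [182 203 236 153 156 156 155 154 150  54  36  36  40  35  22  19  24 128
 139 166 161 120 116 118 118 126] 
    [180 193 241 155 157 155 156 156 151  49  36  39  33  37  20  20  26 115
 143 168 166 119 119 120 115 128]
224 [142 143 192 213 154 151 106 146 156  87  39  33  35  29  40  72  79 149
 188 110  
[... 773 characters left out ...]
17 124 132 126  30  33  33  17]
240 [ 37 124  73 195 111  13  17  25  26  81 155 156 170 117 114 116 116  40
  30  37  20  16 124 249 101 127] 
    [ 14  19  26  26  16 218 230 155 160 157 156 168 167 120 117 116 117 115
 113 113 132 127  25  33  36  19]
244 [ 25 125  68 132  15  14  26  30  27  81 186 144 114 116 115 117 131  40
  34  26  29  15  19 186  99 163] 
    [ 11  25  25  22  13 218 225 201 206 155 189 151 115 119 117 121 119 117
 118 115 119 185  21  29  35  31]
248 [ 33  88  60  30  36  36  41  43  42  79 175 183 144  98 108 108 108  50
  45  48  45  42  38  50  90 178] 
    [ 39  42  45  40  40 185 182 208 131 167 167 184 145 100 110 110 112 103
 103 108 121 116  39  45  46  44]
```

Evidence from the images (rows and separation): the fingertips are really about 12 mm behind the TCP, not 11 mm ahead, so the fingers only caught the bar's top edge. I'll realign with the bar and go about 20 mm deeper.

Emit:
step_arm(steps=[[[0,0,1],[0,0,0],0.6],[[0,0,1],[0,0,0],0.6],[[0,0,0],[0,0,0],0.6]])

```text
time_s: 31.75
tool_pos: [0.5459, -0.0437, 0.2426]
orientation: [0.87, -0.39, 0.271, -0.133]
force: [0.5, -0.4, -0.2]
gripper_width: 0.0521
finger_force: 0.0
```

```bash
sed -i 's/rotvec(.914/rotvec(.885/' k.py; python3 k.py
```

```text
[ 0.54585852 -0.04370507  0.24260864] [-0.44421438  0.225732    2.06876478  0.7665047   0.3918425   1.32016134]
0.09 shift [ 0.01393713  0.01486546 -0.93658205] turn [ 0.01178633 -0.02969514  0.00681493]
0 shift [-9.88178173e-04  8.93321682e-03  2.66380870e+00] turn [ 0.01178633 -0.02969514  0.00681493]
```

Emit:
step_arm(steps=[[[0,0,0],[0,0,0.9],0.6],[[0,0,0],[0,0,0.9],0.6],[[0,0,0],[0,0,0.8],0.6],[[0,0,0],[0,0,0.4],0.6],[[0,0,0],[0,0,0.3],0.6]])

```text
time_s: 32.38
tool_pos: [0.5935, -0.042, 0.1744]
orientation: [0.87, -0.39, 0.27, -0.133]
force: [0.0, 0.2, -0.4]
gripper_width: 0.0521
finger_force: 0.0
```

Emit:
step_arm(steps=[[[0,0,0],[0,0,0],0],[[0,0,0],[0,0,0],0],[[0,0,0],[0,0,0],0],[[0,0,0],[0,0,0],0],[[0,0,0],[0,0,0],0]])

```text
time_s: 33.0
tool_pos: [0.594, -0.0413, 0.176]
orientation: [0.869, -0.391, 0.271, -0.134]
force: [2.4, 3.5, 2.6]
gripper_width: 0.0138
finger_force: 30.0
```

```bash
python3 k.py
```

```text
[ 0.59402332 -0.04128759  0.17596566] [-0.38839193  0.41983976  2.03782057  1.14065596  0.26553317  0.97103918]
0.09 shift [ 0.00657175  0.05724391 -4.22677693] turn [-0.00781868 -0.02641124 -0.00505436]
0 shift [-0.00670414  0.06117914 -0.62637698] turn [-0.00781868 -0.02641124 -0.00505436]
```

Gripped (13.8 mm, 30 N). Turning counter-clockwise.

Emit:
step_arm(steps=[[[0,0,-0.5],[0,0,0],0],[[0,0,-0.7],[0,0,0],0],[[0,0,-0.7],[0,0,0],0],[[0,0,-0.7],[0,0,0],0],[[0,0,0],[0,0,0],0]])

```text
time_s: 33.62
tool_pos: [0.5941, -0.0411, 0.176]
orientation: [0.926, -0.227, 0.291, -0.083]
force: [2.2, 4.3, 3.5]
gripper_width: 0.0139
finger_force: 30.0
```

Emit:
step_arm(steps=[[[0,0,-0.7],[0,0,0],0],[[0,0,-0.7],[0,0,0],0],[[0,0,-0.7],[0,0,0],0],[[0,0,-0.7],[0,0,0],0],[[0,0,0],[0,0,0],0]])

```text
time_s: 34.25
tool_pos: [0.5942, -0.0409, 0.1761]
orientation: [0.952, -0.043, 0.301, -0.026]
force: [2.6, 5.5, 3.6]
gripper_width: 0.0136
finger_force: 30.0
```

```bash
cat > p.py <<'E'
from h import *
ct,cs=manip.calibration('top'),manip.calibration('scene')
S=R.from_euler('z',2.4,degrees=True).as_matrix();o=np.array([.4817,-.0468,0]);ys=np.arange(-.11,.11,.001)
def dips(im,c,x,z):
    P=np.array([proj(c,o+S@[x,y,z]) for y in ys],np.float32)
    v=cv2.remap(cv2.cvtColor(im,cv2.COLOR_BGR2GRAY),P[None,:,0],P[None,:,1],cv2.INTER_CUBIC)[0].astype(float)
    w=np.clip(np.median(v)-15-v,0,None);k=np.where(w>0)[0]
    return [(round(float((ys[g]*w[g]).sum()/w[g].sum()),4),len(g)) for g in np.split(k,np.where(np.diff(k)>2)[0]+1) if len(g)>3]
for n,c in(('top',ct),('scene',cs)):
    im0,im=cv2.imread(f'pics/{n}0.png'),manip.camera(n);cv2.imwrite(f'pics/{n}_n.png',im)
    for x in(-.043,-.060,-.064):print(n,x,'before',dips(im0,c,x,.014),'now',dips(im,c,x,.014))
print(manip.read_state()['q'],manip.read_state()['gripper_width'])
E
python3 p.py
```

```text
top -0.043 before [(-0.0779, 11), (0.0001, 10), (0.078, 11)] now [(-0.0755, 72), (0.0001, 10), (0.078, 11)]
top -0.06 before [(-0.0544, 12)] now [(-0.0799, 65), (-0.0086, 13)]
top -0.064 before [(-0.0545, 12)] now [(-0.0802, 63), (-0.0084, 12)]
scene -0.043 before [(-0.076, 15), (0.0022, 14), (0.0797, 13)] now [(-0.0759, 13), (0.0024, 15), (0.0796, 14)]
scene -0.06 before [(-0.0537, 17)] now [(-0.0079, 15)]
scene -0.064 before [(-0.0536, 16)] now [(-0.0078, 17)]
[-0.38780978  0.41977173  2.03753224  1.14033925  0.26609299  0.21842908] 0.013674411596774516
```

Emit:
step_arm(steps=[[[0,0,-0.6],[0,0,0],0],[[0,0,-0.47],[0,0,0],0],[[0,0,0],[0,0,0],0],[[0,0,0],[0,0,0],0]])

```text
time_s: 34.85
tool_pos: [0.5942, -0.0407, 0.1761]
orientation: [0.953, 0.028, 0.303, -0.003]
force: [2.5, 5.1, 4.8]
gripper_width: 0.014
finger_force: 30.0
```

```bash
python3 p.py
```

```text
top -0.043 before [(-0.0779, 11), (0.0001, 10), (0.078, 11)] now [(-0.0755, 72), (0.0, 10), (0.078, 11)]
top -0.06 before [(-0.0544, 12)] now [(-0.0797, 65), (0.0005, 12)]
top -0.064 before [(-0.0545, 12)] now [(-0.0801, 63), (0.0005, 12)]
scene -0.043 before [(-0.076, 15), (0.0022, 14), (0.0797, 13)] now [(-0.0756, 14), (0.0022, 14), (0.0796, 14)]
scene -0.06 before [(-0.0537, 17)] now [(0.0015, 16)]
scene -0.064 before [(-0.0536, 16)] now [(0.0016, 17)]
[-0.38769236  0.41974192  2.0375326   1.1403589   0.26627417  0.06911191] 0.014003127239950041
```

The pointer is within 0.6 mm of the middle mark in both views. Releasing and backing off along the knob's axis.

Emit:
step_arm(steps=[[[0,0,0],[0,0,0],0.5],[[0,0,0],[0,0,0],0.5],[[0,0,0],[0,0,0],0.5],[[0,0,0],[0,0,-0.7],0.5],[[0,0,0],[0,0,-1],0.5]])

```text
time_s: 35.58
tool_pos: [0.5682, -0.0432, 0.2092]
orientation: [0.953, 0.027, 0.301, -0.002]
force: [-0.3, -0.1, -0.5]
gripper_width: 0.043
finger_force: 0.0
```

Emit:
step_arm(steps=[[[0,0,0],[0,0,-1],0.5],[[0,0,0],[0,0,-1],0.5],[[0,0,0],[0,0,-1],0.5],[[0,0,0],[0,0,0],0.5],[[0,0,0],[0,0,0],0.5]])

```text
time_s: 36.2
tool_pos: [0.5258, -0.0445, 0.2707]
orientation: [0.953, 0.027, 0.301, -0.002]
force: [1.4, 0.2, -0.4]
gripper_width: 0.0434
finger_force: 0.0
```

```bash
python3 p.py
python3 - <<'E'
from h import *
s=manip.read_state();print(s['tool_pos'],s['force'],s['finger_force'])
t,sc=cv2.imread('pics/top_n.png'),cv2.imread('pics/scene_n.png');ct,cs=manip.calibration('top'),manip.calibration('scene')
hs=lambda i:cv2.cvtColor(i,cv2.COLOR_BGR2HSV)
g=cv2.inRange(hs(sc),(50,90,30),(80,255,255));P=proj(cs,(.482,-.047,.122)).astype(int);print('cap pred',P)
try:b=blob(g,(P[0]-25,P[1]-25,P[0]+25,P[1]+25));print(b,plane(cs,*b[0],.124))
except Exception as e:print(e)
for n,lo,hi in(('red',(165,90,40),(180,255,255)),('purple',(120,60,20),(150,255,255))):
  for i in(cv2.imread('pics/scene0.png'),sc):
    try:print(n,blob(cv2.inRange(hs(i),lo,hi),(330,130,430,230)))
    except Exception as e:print(n,e)
E
```

```text
top -0.043 before [(-0.0779, 11), (0.0001, 10), (0.078, 11)] now [(-0.1078, 7), (-0.0584, 82)]
top -0.06 before [(-0.0544, 12)] now [(-0.0586, 93)]
top -0.064 before [(-0.0545, 12)] now [(-0.0586, 93)]
scene -0.043 before [(-0.076, 15), (0.0022, 14), (0.0797, 13)] now [(-0.0755, 14), (0.0023, 15), (0.0796, 14)]
scene -0.06 before [(-0.0537, 17)] now [(0.0012, 17)]
scene -0.064 before [(-0.0536, 16)] now [(0.0018, 16)]
[-0.4721195   0.14301557  2.06975966  0.66509369  0.46914327  0.51076948] 0.04331421897282126
[ 0.52576177 -0.04434875  0.27018156] [-0.60232989 -0.3941847   0.27469272] 0.0
cap pred [373 161]
(array([374.86206897, 161.43678161]), array([370, 157,  11,  10,  87], dtype=int32)) [ 0.47665309 -0.04756157  0.124     ]
red (array([359.33333333, 190.16326531]), array([351, 184,  18,  13, 147], dtype=int32))
red (array([357.8372093 , 190.66666667]), array([351, 184,  16,  13, 129], dtype=int32))
purple (array([384.03947368, 163.97368421]), array([377, 153,  15,  23, 228], dtype=int32))
purple (array([385.49305556, 162.74305556]), array([379, 153,  12,  23, 144], dtype=int32))
```

The pointer stayed at the mark. The bottle's cap is where it should be and the small bottles' outlines are unchanged. Handing in.

```bash
python3 -c "
from plant import manip
print(manip.finish_job())"
```

```text
the job is handed in; nothing more can be done
None
```

I handed the job in at about 36 s with the large bottle released in the middle bay and the pointer within about 1 mm of that bay's mark; no verdict came back, and I viewed 11 pictures, one over the limit of 10.

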